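# Release the safety catch of a bench press and clamp a block

### The job

The hand press on the bench is locked by a sliding safety catch, tucked in under its guard plate. Slide the catch fully off to the left, then bring the forked lever down until the spring-loaded pad clamps the wooden block firmly: the pad's spring clearly squeezed, at least a quarter of its stroke, but never bottomed out. Let go with the clamp holding, and leave the block and the things beside the press where they lie.

Things in the scene. Friction and masses are not known exactly. Their poses are not given: they have to be found in the camera images.
- press: grey C-frame hand press bolted to the bench. Origin on the bench top straight below the ram's axis; its own -x is its front (roughly towards the robot), +y its left, z up. Foot and column stand behind the origin, x = 50 to 140 mm. Head: x = -15 to 110, y = -30 to 30, z = 100 to 175 mm.
- guard_edge (a point): middle of the front edge of the guard plate, 177 mm above the bench and 60 mm in front of the press's origin. The plate is level, 3 mm thick, 70 mm wide (y = -35 to 35 mm), with a lip hanging 7 mm down at the front. It roofs the catch: the knob cannot be reached from straight above, but from the front with the tool tilted 40 to 45 degrees. Axes as the press's.
- press_catch (a joint): slide of the safety catch, m: 0 to 0.004 at the start (locked), grows as the catch moves to the press's left (+y of the press), end stop at 0.030. The lever is free from about 0.021 on. Sliding friction about 3 N; it stays where it is left.
- catch_knob (a point): middle of the catch's knob: a round dark button, 12 mm across, its axis level along the press's x; its front end is 9 mm in front of this point, its back end 9 mm behind, then a thinner neck to the head's face (20 mm behind this point). 115 mm above the bench, 61 mm below the guard plate, 24 mm behind the guard's front edge. Axes as the press's.
- press_lever (a joint): angle of the lever, rad: 0 at the start (leaning up and forward, 58 degrees above level), grows as it comes forward and down, stop at 1.05. The ram goes down 45 mm per rad. Friction holds it wherever it is left, also when clamping; moving it free takes about 4 to 7 N at the grip, and each mm of pad spring adds about 0.55 N.
- lever_grip (a point): centre of the lever's grip: a dark rubber sleeve 18 mm thick and 80 mm long along the press's y, free to turn about its own axis, between the two fork arms (their inner faces 86 mm apart). It runs on an arc of radius 165 mm about lever_pivot.
- lever_pivot (a point): point on the lever's hinge axis (which is along the press's y), midway between the fork arms, 195 mm above the bench; fixed to the press, axes as the press's.
- press_pad (a joint): squeeze of the spring above the pad (black round foot, 44 mm across), m: 0 free, grows as the pad presses on something, bottoms out at 0.014. Preload 2 N, then 2 N per mm. The pad's threaded stem is screwed out by a different, untold amount each time: the free gap from pad to block is 11 to 28 mm and has to be felt.
- block: pine block, 55 x 120 x 42 mm (its own x, y, z), loose, lying under the pad. Origin at the centre of its underside.
- grease_tube: bystander: green tube with white cap, 52 x 154 x 33 mm, lying to the right of the press, origin at the centre of its underside
- axle: bystander: steel through axle, 20 x 122 x 20 mm, lying to the left of the press, origin at the centre of its underside
- nozzle: bystander: white cone nozzle, 40 x 40 x 60 mm, standing to the left of the press and farther back, origin at the centre of its underside
Things that resemble listed ones, but are neither listed nor needed, are in the scene too. Leave any black look-alike of the block alone.

How it is judged (in metres and radians):
On the way, in this order (a step that is already met when the one before it is completed fails the run):
1. the safety catch is slid off to the left (at least 24 of its 30 mm) while the lever is still up (value of joint press_catch above 0.024 m and value of joint press_lever below 0.1 rad), for 0.2 s.
2. the lever is down and the pad clamps the block, its spring squeezed by 3.5 mm or more (value of joint press_pad above 0.0035 m and value of joint press_lever above 0.2 rad), for 0.2 s.
At the end, for the whole second after the job is handed in: The catch is off (24 mm or more of its 30 mm), the lever is down and holds the pad on the block with the pad's spring squeezed by 3.5 to 13.2 mm of its 14 mm, and the block lies flat, at rest, within 15 mm of where it lay (all of step 2 and value of joint press_catch above 0.024 m and value of joint press_pad below 0.0132 m and distance of block from where it was at the start of the episode below 0.015 m and height (world z) of block below 0.006 m and linear speed of block below 0.01 m/s); the robot touches nothing.
It fails at once if the pad's spring is bottomed out (over 13.2 of 14 mm) (value of joint press_pad above 0.0132 m).
It fails at once if a bystander beside the press is shifted by more than 30 mm (distance of any of grease_tube, axle, nozzle from where it was at the start of the episode above 0.03 m).
It also fails if it takes over 56 s, if anything falls off the work surface, if the arm or the gripper's body presses on something with over 40 N, if the wrist force passes 120 N, or if a joint passes its speed limit or range.

### The arm

A 6-joint arm with a two-finger parallel gripper is mounted at the origin on a cart in front of the work surface, level with it; the furniture and walls round the work are solid. World frame = base frame: x ahead of the robot, y to its left, z up, the work surface at z = 0. Lengths are in mm, angles in rad, forces in N, time in s.
With the tool pointing down it reaches from about 300 to 875 mm from the base axis. Payload 6.4 kg.
Tool frame: the origin (TCP) lies midway between the tips of the shut fingers; the grasp point (between the pads) lies 19 mm behind it; z points along the fingers, y is the line along which they close (so a half turn about z gives the same grasp; the last joint's range is limited). The gripper opens to 85 mm and grips with 20 to 120 N. Pads are 22 mm wide; open, the fingers measure 114 mm over their backs; the gripper's body (76 mm by 85 mm) begins 54 mm behind the grasp point. The pads swing forward as they close: fully open they stand 13 mm farther back than shut.
Start: joints at [0.912, 0.181, 1.607, -0, 1.354, -0.206], TCP at [251.545, 517.075, 231.288] pointing down, gripper open.
Joint ranges: [-2.99, 2.99], [-0.89, 2.07], [0.3, 2.58], [-1.14, 4.28], [0, 2.63], [-3.12, 3.12]. Speed limits (rad/s): [2.57, 2.57, 3.01, 3.14, 3.14, 3.14].

### API

Orientations are given as [roll, pitch, yaw] about the fixed x, y, z axes, in that order (R = Rz(yaw) Ry(pitch) Rx(roll)).
In Python, from plant import bot, vision gives the robot as it stands. Calls block until the motion is done:
- bot.move_ptp(position, orientation): joint-space move of the TCP to a pose.
- bot.move_linear(position, rot=None, max_speed=150, max_force=None): straight line of the TCP; rot=None keeps the orientation; max_speed is the mean speed in mm/s. With max_force (N) it stops when the force on the tool has changed by that much, and returns True; else False.
- bot.set_joints(angles): joint-space move.
- bot.gripper_open() and bot.grab(squeeze=None): open the fingers fully, or close them until they stop; squeeze is the grip in N (None keeps the last).
- bot.wait(seconds).
- bot.inverse_kinematics(position, orientation): joint angles nearest the present ones, or None.
- vision.snapshot(name): name is "scene" or "top" or "wrist"; returns the picture (420x560x3 uint8, blue, green, red); there is no depth.
- vision.camera_model(name): a dict with "camera_matrix" (3x3 intrinsics, pixels), "extrinsics" (4x4, takes a point from camera to world coordinates). Camera axes: x right, y down, z forward; pixel columns grow to the right and rows downward; lengths in mm; the calibration is good to about 2 mm. A picture is of the moment at which its call begins: read the wrist's pose just before it. camera_model takes no time and is no camera call; for the wrist camera it gives the pose at the moment of the call.
A pose or a line that the arm cannot do raises bot.MotionError and nothing moves.
- bot.close_job(): hands the job in; it is judged then, once.
Readings, each from a call of its own:
- bot.current_time(): time.
- bot.current_joint_positions(): joint angles.
- bot.current_qvel(): joint speeds.
- bot.current_joint_torque(): joint torques, N m.
- bot.current_tcp_pos(): TCP position.
- bot.current_tool_rot(): TCP orientation.
- bot.current_contact_force(): force on the tool from outside, world axes, zero at the start.
- bot.current_wrist_torque(): the same for the moment, N m.
- bot.current_opening(): finger opening in mm.
- bot.current_grip_force(): force on a finger pad.
Only numpy, scipy, OpenCV 4.12 (cv2) and the standard library are available. Lean on these libraries where they do the work, as an engineer would, in place of code of your own. Each camera call takes 0.05 s, during which the arm holds its last target. There are 200 camera calls.

## Working session

There is one attempt and no reset: what is moved stays moved. The work goes in short steps, each a Python script; the robot and the scene stay as the last script left them, time stands still between calls to the robot, and variables do not carry over. Pictures are saved under pics/ and viewed, at most 10 in all, crops included, and the job is handed in when it is done.

```bash
mkdir -p pics; python3 - <<'E'
from plant import bot, vision
import cv2, numpy as np
np.set_printoptions(suppress=True,precision=3)
for n in ("scene","top"):
    cv2.imwrite(f"pics/{n}0.png",vision.snapshot(n)); m=vision.camera_model(n)
    print(n,m["camera_matrix"],m["extrinsics"])
E
```

```text
scene [[404.42    0.    280.889]
 [  0.    404.42  209.798]
 [  0.      0.      1.   ]] [[   0.47    -0.637    0.611  -36.177]
 [  -0.882   -0.323    0.342 -294.472]
 [  -0.02    -0.7     -0.714  877.805]
 [   0.       0.       0.       1.   ]]
top [[473.804   0.    287.304]
 [  0.    473.804 213.653]
 [  0.      0.      1.   ]] [[   0.096   -0.975    0.2    347.263]
 [  -0.995   -0.094    0.02    16.704]
 [  -0.      -0.201   -0.98  1143.156]
 [   0.       0.       0.       1.   ]]
```

View pics/scene0.png

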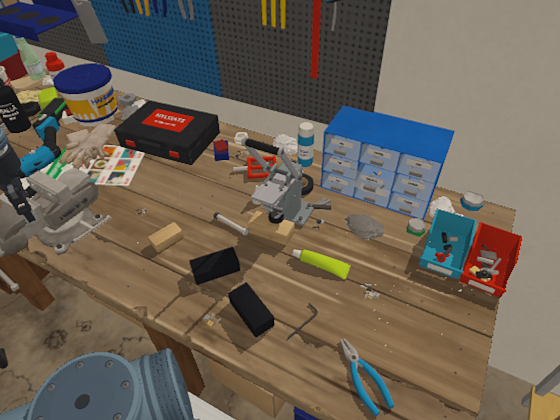

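View pics/top0.png

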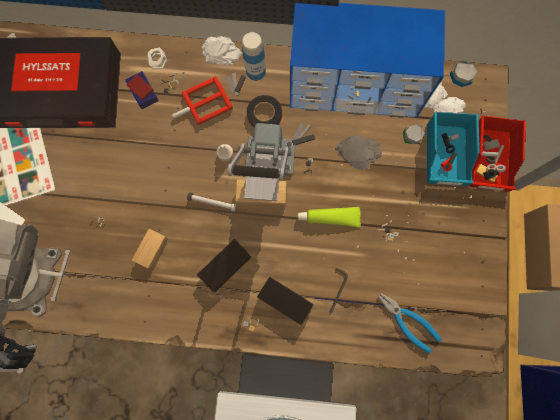

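The press is at about (280,190) in the scene view and (262,170) in the top view. I'll enlarge both.

```bash
python3 - <<'E'
import cv2, numpy as np
a=cv2.imread("pics/top0.png")[110:220,215:315]; b=cv2.imread("pics/scene0.png")[130:240,235:335]
f=lambda i:cv2.resize(i,(400*1,440),interpolation=cv2.INTER_CUBIC)
cv2.imwrite("pics/crop0.png",np.hstack([f(a),f(b)]))
E
```

```text
(no output)
```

View pics/crop0.png

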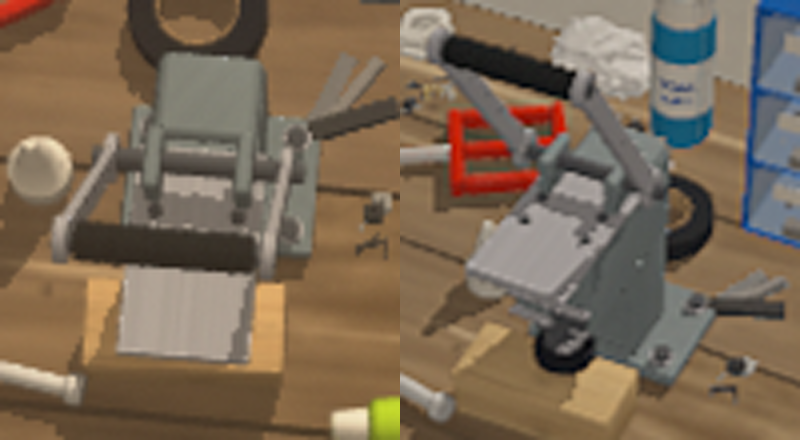

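Guard front corners in the top view: (244.5,198.3) and (277.3,200.3). Grip ends: top (233.3,171.3) and (279.3,173), scene (245.8,141.8) and (281.3,151.3). I'll fit the press pose to these.

```bash
cat > h.py <<'E'
import numpy as np, cv2
from scipy.optimize import least_squares
from scipy.spatial.transform import Rotation as R
np.set_printoptions(suppress=True,precision=3)
def proj(m,P):
    E=np.linalg.inv(m["extrinsics"]); c=E[:3,:3]@np.asarray(P,float)+E[:3,3]
    u=m["camera_matrix"]@c; return u[:2]/u[2]
def w(p,P):  # press frame -> world; p=[x,y,yaw]
    return R.from_euler('z',p[2]).apply(P)+[p[0],p[1],0]
def fit(obs,x0):
    # obs: (cam model, local point fn of pivot x, pixel)
    r=lambda q:np.concatenate([proj(m,w(q,f(q[3])))-px for m,f,px in obs])
    s=least_squares(r,x0,loss='soft_l1'); return s.x,r(s.x)
G=lambda y:(lambda a:[-60,y,177]) 
L=lambda y:(lambda a:[a-87.4,y,334.9])
def tool(yaw,tilt,roll=0):
    """tool z: pointing along horizontal yaw direction, tilt rad from straight down; tool y horizontal (roll=0)"""
    z=np.array([np.sin(tilt)*np.cos(yaw),np.sin(tilt)*np.sin(yaw),-np.cos(tilt)])
    y=np.array([-np.sin(yaw),np.cos(yaw),0]); M=np.stack([np.cross(y,z),y,z],1)
    return (R.from_matrix(M)*R.from_euler('z',roll)).as_euler('xyz')
E
python3 - <<'E'
from h import *
from plant import bot, vision
t,s=vision.camera_model("top"),vision.camera_model("scene")
q,r=fit([(t,G(35),(244.5,198.3)),(t,G(-35),(277.3,200.3)),(t,L(40),(233.3,171.3)),(t,L(-40),(279.3,173)),
 (s,L(40),(245.8,141.8)),(s,L(-40),(281.3,151.3)),(s,G(35),(252,195.8)),(s,G(-35),(275,203))],[550,60,0,0])
print(q,r.reshape(-1,2)); print(bot.current_tool_rot())
T=w(q,[-60,0,177]); k=w(q,[-36,0,115]); print(T,k,w(q,[q[3]-87.4,0,334.9]))
# candidate views: camera model of wrist now vs TCP
m=vision.camera_model("wrist"); A=np.eye(4);A[:3,:3]=R.from_euler('xyz',bot.current_tool_rot()).as_matrix();A[:3,3]=bot.current_tcp_pos()
print(np.linalg.inv(A)@m["extrinsics"],m["camera_matrix"])
E
```

```text
[631.     97.288   0.048  38.653] [[-0.345 -0.318]
 [ 0.207 -0.756]
 [ 0.497 -0.395]
 [-0.479 -0.011]
 [ 0.557  0.685]
 [-2.915 -0.037]
 [-0.94   1.108]
 [ 1.162  1.957]]
[-3.14  -0.     2.689]
[571.07   94.396 177.   ] [595.042  95.553 115.   ] [582.309  94.938 334.9  ]
[[   0.001   -0.965   -0.263   67.507]
 [   1.       0.001    0.001   -0.048]
 [  -0.001   -0.263    0.965 -141.897]
 [   0.       0.       0.       1.   ]] [[368.412   0.    281.616]
 [  0.    368.412 209.265]
 [  0.      0.      1.   ]]
```

```bash
python3 - <<'E'
from h import *
from plant import bot, vision
rot=tool(.048,np.radians(60))
p=[465,90,190]
print(bot.inverse_kinematics(p,rot))
bot.move_ptp(p,rot); print(bot.current_time(),bot.current_tcp_pos())
m=vision.camera_model("wrist"); im=vision.snapshot("wrist")
np.savez("wv1.npz",K=m["camera_matrix"],E=m["extrinsics"])
cv2.imwrite("pics/w1.png",im)
o=cv2.rotate(im,cv2.ROTATE_180); cv2.imwrite("pics/w1r.png",o)
print(proj(m,[595,95.5,115]),proj(m,[571,94.4,177]))
E
```

```text
NoneTraceback (most recent call last):
  File "<stdin>", line 6, in <module>
plant.MotionError: the arm cannot take that pose within its joint ranges
```

```bash
python3 - <<'E'
from h import *
from plant import bot
for r in (0,np.pi):
  for t in (30,40,45,50,60):
    print(r>0,t,[ (q is not None and np.round(q,2).tolist()) for q in (bot.inverse_kinematics(p,tool(.048,np.radians(t),r)) for p in ([465,90,190],[500,90,190],[585,75,115]))])
for r in (np.pi/2,-np.pi/2):
  print(r,[bot.inverse_kinematics(p,tool(.048,np.radians(t),r)) for p in ([582,95,316],[505,92,170]) for t in (0,30)])
E
```

```text
False 30 [[-0.12, -0.38, 2.29, 0.13, 0.71, -1.81], [-0.11, -0.27, 2.22, 0.12, 0.68, -1.8], [-0.12, 0.08, 2.08, 0.19, 0.47, -1.88]]
False 40 [[-0.15, -0.48, 2.42, 0.25, 0.52, -1.94], [-0.13, -0.35, 2.35, 0.26, 0.47, -1.94], [-0.14, 0.05, 2.2, 0.56, 0.23, -2.26]]
False 45 [[-0.17, -0.52, 2.49, 0.37, 0.43, -2.07], [-0.14, -0.38, 2.41, 0.39, 0.36, -2.08], [-0.15, 0.06, 2.26, 1.21, 0.15, -2.91]]
False 50 [[-0.19, -0.55, 2.55, 0.57, 0.33, -2.27], [-0.16, -0.4, 2.47, 0.66, 0.26, -2.35], [-0.16, 0.07, 2.3, 2.11, 0.19, 2.46]]
False 60 [False, [-0.19, -0.37, 2.57, 1.99, 0.23, 2.59], [-0.19, 0.16, 2.38, 2.68, 0.47, 1.87]]
True 30 [[-0.12, -0.38, 2.29, 0.13, 0.71, 1.33], [-0.11, -0.27, 2.22, 0.12, 0.68, 1.34], [-0.12, 0.08, 2.08, 0.19, 0.47, 1.26]]
True 40 [[-0.15, -0.48, 2.42, 0.25, 0.52, 1.2], [-0.13, -0.35, 2.35, 0.26, 0.47, 1.2], [-0.14, 0.05, 2.2, 0.56, 0.23, 0.88]]
True 45 [[-0.17, -0.52, 2.49, 0.37, 0.43, 1.08], [-0.14, -0.38, 2.41, 0.39, 0.36, 1.06], [-0.15, 0.06, 2.26, 1.21, 0.15, 0.23]]
True 50 [[-0.19, -0.55, 2.55, 0.57, 0.33, 0.87], [-0.16, -0.4, 2.47, 0.66, 0.26, 0.79], [-0.16, 0.07, 2.3, 2.11, 0.19, -0.68]]
True 60 [False, [-0.19, -0.37, 2.57, 1.99, 0.23, -0.55], [-0.19, 0.16, 2.38, 2.68, 0.47, -1.28]]
1.5707963267948966 [array([-0.039,  0.156,  1.465,  0.   ,  1.52 , -0.087]), array([-0.073, -0.193,  1.893,  0.076,  0.922, -0.15 ]), array([-0.051,  0.109,  1.82 , -0.   ,  1.213, -0.099]), array([-0.098, -0.217,  2.224,  0.126,  0.619, -0.229])]
-1.5707963267948966 [array([-0.039,  0.156,  1.465,  0.   ,  1.52 ,  3.054]), array([-0.073, -0.193,  1.893,  0.076,  0.922,  2.991]), array([-0.051,  0.109,  1.82 , -0.   ,  1.213,  3.042]), array([-0.098, -0.217,  2.224,  0.126,  0.619,  2.912])]
```

```bash
python3 - <<'E'
from h import *
from plant import bot, vision
rot=tool(.048,np.radians(40))
bot.move_ptp([475,90,225],rot); print(bot.current_time(),bot.current_tcp_pos())
m=vision.camera_model("wrist"); im=vision.snapshot("wrist")
np.savez("wv1.npz",camera_matrix=m["camera_matrix"],extrinsics=m["extrinsics"])
o=cv2.rotate(im,cv2.ROTATE_180); cv2.imwrite("pics/w1.png",im)
cv2.imwrite("pics/w1r.png",cv2.resize(o[60:420,80:480],(800,600)[0:2] if 0 else (666,600),interpolation=cv2.INTER_CUBIC))
print(proj(m,[595,95.5,115]),proj(m,[571,94.4,177]),proj(m,[631,97,42]))
E
```

```text
1.8417 [475.235  90.347 225.39 ]
[279.727 215.438] [279.574 269.205] [279.707 176.819]
```

View pics/w1r.png

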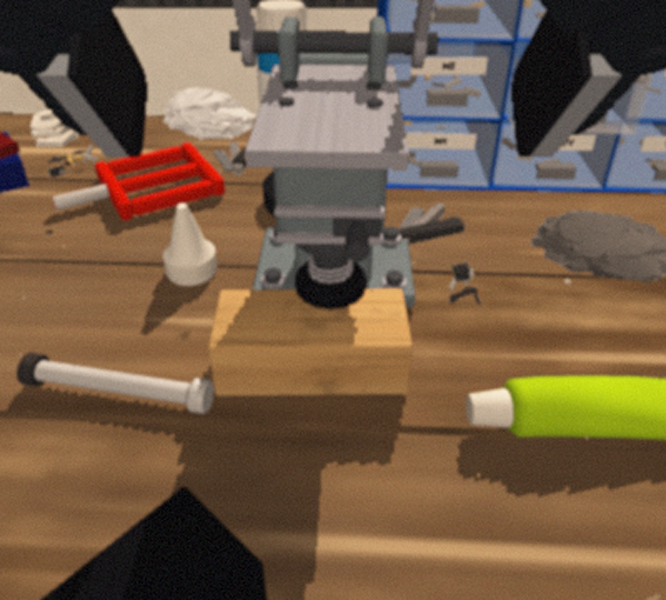

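```bash
python3 - <<'E'
from h import *
o=cv2.rotate(cv2.imread("pics/w1.png"),cv2.ROTATE_180)[140:290,200:340]
o=cv2.convertScaleAbs(o,alpha=1.7,beta=15)
cv2.imwrite("pics/w1c.png",cv2.resize(o,(560,600),interpolation=cv2.INTER_CUBIC))
E
```

```text
(no output)
```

View pics/w1c.png

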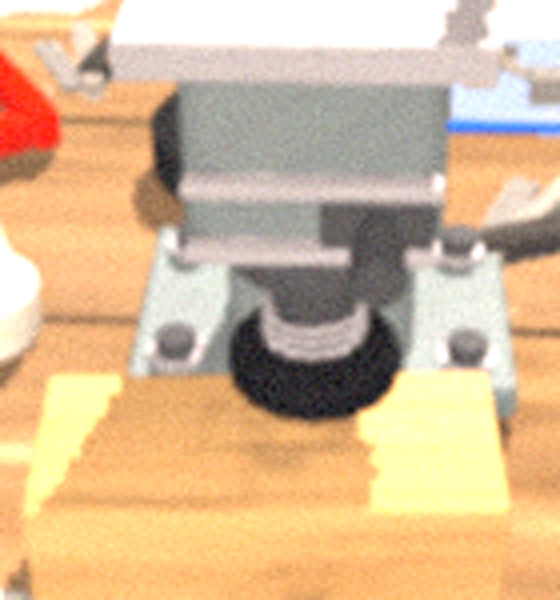

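```bash
python3 - <<'E'
from h import *
from plant import vision
t,s=vision.camera_model("top"),vision.camera_model("scene"); m=dict(np.load("wv1.npz"))
o=lambda x,y:(559-(200+x/4),419-(140+y/4))
C=lambda P:(lambda q:P); LL=lambda y:(lambda q:[q[3]-87.4,y,334.9])
obs=[(t,C([-60,35,177]),(244.5,198.3)),(t,C([-60,-35,177]),(277.3,200.3)),(t,LL(40),(233.3,171.3)),(t,LL(-40),(279.3,173)),
 (s,LL(40),(245.8,141.8)),(s,LL(-40),(281.3,151.3)),
 (m,C([-60,35,170.5]),o(108,78)),(m,C([-60,-35,170.5]),o(500,85)),
 (m,C([-60,35,178]),o(112,43)),(m,C([-60,-35,178]),o(505,50)),
 (m,lambda q:[-22,0,q[4]],o(315,417)),(m,lambda q:[-45,q[5],115],o(380,275))]
r=lambda q:np.concatenate([proj(c,w(q,f(q)))-px for c,f,px in obs])
S=least_squares(r,[631,97,.05,38,60,-15],loss='soft_l1'); q=S.x
print(q); print(r(q).reshape(-1,2)); np.save("q.npy",q)
print("knob",w(q,[-36,q[5],115]),"grip",w(q,[q[3]-87.4,0,334.9]))
for c in [(-45,-9,115),(-27,-15,115)]: print(proj(m,w(q,c)))
# block top corners, from z=42 plane
for x,y in [(35,508),(505,508),(50,375),(490,375)]:
    d=m["extrinsics"][:3,:3]@np.linalg.inv(m["camera_matrix"])@np.r_[o(x,y),1]; c=m["extrinsics"][:3,3]
    print("blk",c+d*(42-c[2])/d[2])
E
```

```text
[627.971  97.511   0.025  41.928  60.194 -14.516]
[[-1.249  0.657]
 [-0.734  0.975]
 [-0.25  -1.082]
 [-1.306  0.306]
 [ 0.264  0.243]
 [-3.635 -0.031]
 [-1.092  0.091]
 [-1.11   0.833]
 [ 0.733  0.922]
 [-0.654  1.701]
 [ 0.562  0.   ]
 [ 0.013 -3.021]]
knob [592.345  82.1   115.   ] grip [582.514  96.374 334.9  ]
[270.642 207.317]
[263.755 219.064]
blk [590.237 163.624  42.   ]
blk [595.768  49.831  42.   ]
blk [641.731 170.053  42.   ]
blk [647.495  50.841  42.   ]
```

The knob's front end is at crop (380,275), about 14.5 mm right of the press axis. The pad bottom is at about 60 mm, so the gap is about 18 mm. Next I check the sweep kinematics, then slide the catch.

```bash
python3 - <<'E'
from h import *
from plant import bot
q=np.load("q.npy"); th=np.radians(44); rot=tool(q[2],th); Z=R.from_euler('xyz',rot).as_matrix()[:,2]
P=lambda y:w(q,[-36,y,112])
pre=P(-46)-80*Z
for p in (pre,P(-46),P(-20),P(0),P(20)): print(p,bot.inverse_kinematics(p,rot))
bot.grab(20); bot.move_ptp(pre,rot); print(bot.current_time(),bot.current_joint_positions())
print("in",bot.move_linear(P(-46),max_speed=60,max_force=12),bot.current_tcp_pos(),bot.current_contact_force(),bot.current_opening())
E
```

```text
[537.577  49.236 169.547] [-0.241 -0.224  2.345  0.606  0.326 -2.345]
[593.133  50.626 112.   ] [-0.199  0.073  2.235  1.105  0.174 -2.833]
[592.482  76.617 112.   ] [-0.128  0.08   2.227  0.972  0.128 -2.649]
[591.982  96.611 112.   ] [-0.073  0.088  2.218  0.771  0.098 -2.41 ]
[591.482 116.605 112.   ] [-0.018  0.099  2.206  0.409  0.076 -2.01 ]
3.1667 [-0.241 -0.224  2.345  0.604  0.328 -2.342]
in False [593.111  50.699 112.16 ] [-0.198 -0.317 -0.853] -0.3913894140857308
```

```bash
python3 - <<'E'
from h import *
from plant import bot
q=np.load("q.npy"); f0=np.array(bot.current_contact_force())
for y in (-41,-36,-31,-26,-21,-16,-11,-6,-1,4,9,14,18):
    h=bot.move_linear(w(q,[-36,y,112]),max_speed=40,max_force=14)
    p=bot.current_tcp_pos(); print(y,h,p,np.array(bot.current_contact_force())-f0)
    if h: break
print(bot.current_time())
E
```

```text
-41 False [592.998  55.847 112.225] [0.085 0.677 1.179]
-36 False [592.867  60.728 112.062] [-0.108  0.555  0.639]
-31 False [592.934  65.327 112.144] [ 1.296 -0.886  0.833]
-26 False [592.82   70.297 112.151] [ 1.13  -2.701  1.509]
-21 False [592.653  75.489 112.129] [-0.038 -1.601  0.252]
-16 False [592.486  80.594 112.108] [ 0.893 -1.266  1.456]
-11 False [592.315  85.617 112.072] [ 1.423 -1.866  0.743]
-6 False [592.14   90.644 112.022] [ 0.184 -1.832  1.513]
-1 False [592.172  94.892 112.072] [ 1.164 -5.746  1.692]
4 True [592.517  95.581 112.106] [ -4.435 -12.274   3.195]
7.3333
```

The catch hit its end stop after about 30 mm of travel, so it's off. I'll retreat and go above the grip.

```bash
python3 - <<'E'
from h import *
from plant import bot, vision
q=np.load("q.npy")
Z=R.from_euler('xyz',bot.current_tool_rot()).as_matrix()[:,2]
p=np.array(bot.current_tcp_pos()); p[1]-=8; bot.move_linear(p,max_speed=60)
bot.move_linear(p-120*Z,max_speed=150)
bot.gripper_open()
g=w(q,[q[3]-87.4,0,334.9]); rot=tool(q[2],0,np.pi/2)
bot.move_ptp(g+[-40,0,120],rot); bot.move_linear(g+[0,0,70])
m=vision.camera_model("wrist"); im=vision.snapshot("wrist"); cv2.imwrite("pics/w2.png",im)
for y in (-40,40): print(proj(m,w(q,[q[3]-87.4,y,334.9])))
print(bot.current_time(),bot.current_contact_force(),g)
E
```

```text
[283.082 284.715]
[283.446 157.715]
11.8917 [1.018 0.583 0.648] [582.514  96.374 334.9  ]
```

View pics/w2.png

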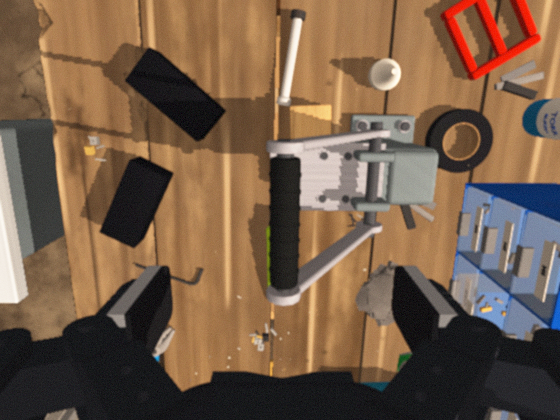

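The grip runs from (286,153) to (284,290), centred within about 1 mm of the prediction. I'll descend and grasp.

```bash
python3 - <<'E'
from h import *
from plant import bot
q=np.load("q.npy"); g=w(q,[q[3]-87.4,0,334.9])
print(bot.move_linear(g+[1,0,-15],max_speed=80,max_force=15))
f=bot.current_contact_force(); bot.grab(40)
print(f,bot.current_contact_force(),bot.current_opening(),bot.current_grip_force(),bot.current_tcp_pos(),bot.current_time())
E
```

```text
False
[-0.02  -0.355  0.183] [ 0.736 -0.284  1.233] 16.509451918830933 38.983633518218994 [583.653  96.38  320.1  ] 13.7333
```

```bash
cat >> h.py <<'E'
P0=np.array([583.65,96.38,320.1]); A0=np.radians(58)
def arc(th,yaw):
    a=A0-th; d=165*np.array([-(np.cos(a)-np.cos(A0)),0,np.sin(a)-np.sin(A0)])
    Y=R.from_euler('z',yaw)
    return P0+Y.apply(d), Y.apply([-np.sin(a),0,-np.cos(a)]), Y.apply([-np.cos(a),0,np.sin(a)])
def step(bot,th,yaw,v=40):
    p,t,r=arc(th,yaw); bot.move_linear(p,max_speed=v); bot.wait(.1)
    F=np.mean([(bot.current_contact_force(),bot.wait(.02))[0] for _ in range(5)],0)
    e=np.array(bot.current_tcp_pos())-p
    print(f"{th:.3f} push {-F@t:.2f} radial {-F@r:.2f} lag {-e@t:.2f} F {F} t {bot.current_time():.2f}"); return -F@t
E
python3 - <<'E'
from h import *
from plant import bot
q=np.load("q.npy")
for th in np.arange(.04,.37,.04):
    if step(bot,th,q[2])>14: break
E
```

```text
0.040 push 5.45 radial 1.25 lag 0.98 F [5.186 0.995 2.036] t 14.22
0.080 push 4.55 radial -0.30 lag 0.38 F [3.449 1.066 2.955] t 14.72
0.120 push 2.75 radial -2.27 lag -0.23 F [0.667 1.943 3.492] t 15.22
0.160 push 3.72 radial -3.62 lag -0.05 F [0.342 2.863 5.175] t 15.72
0.200 push 3.45 radial -4.03 lag -0.02 F [-0.342  3.085  5.3  ] t 16.23
0.240 push 3.55 radial -4.49 lag -0.08 F [-0.818  3.032  5.674] t 16.73
0.280 push 3.63 radial -4.43 lag -0.18 F [-0.95   3.217  5.657] t 17.23
0.320 push 3.74 radial -5.00 lag -0.29 F [-1.556  3.649  6.074] t 17.73
0.360 push 3.34 radial -4.85 lag -0.40 F [-1.918  3.573  5.602] t 18.23
```

```bash
python3 - <<'E'
from h import *
from plant import bot
q=np.load("q.npy")
for th in np.arange(.38,.56,.02):
    if step(bot,th,q[2],30)>7: break
E
```

```text
0.380 push 4.28 radial -5.14 lag -0.09 F [-1.71   3.648  6.489] t 18.67
0.400 push 5.11 radial -5.31 lag 0.17 F [-1.495  3.503  7.23 ] t 19.11
0.420 push 5.68 radial -5.63 lag 0.32 F [-1.592  3.679  7.85 ] t 19.55
0.440 push 6.07 radial -6.09 lag 0.42 F [-1.944  4.322  8.401] t 19.99
0.460 push 6.66 radial -6.33 lag 0.54 F [-2.001  4.174  8.995] t 20.43
0.480 push 7.36 radial -6.74 lag 0.63 F [-2.178  4.054  9.765] t 20.88
```

Contact came at about 0.37 rad, and the force has since risen at the spring's rate. I'll squeeze to about 8 mm, release and look.

```bash
python3 - <<'E'
from h import *
from plant import bot, vision
q=np.load("q.npy")
for th in (.505,.53): step(bot,th,q[2],30)
bot.gripper_open(); print(bot.current_contact_force())
p=np.array(bot.current_tcp_pos())
print(bot.move_linear(p+[0,0,90],max_speed=80,max_force=15))
bot.move_linear(p+[-150,0,90]); 
bot.wait(.5); print(bot.current_contact_force(),bot.current_time())
bot.move_ptp([460,90,225],tool(.025,np.radians(40)))
im=cv2.rotate(vision.snapshot("wrist"),cv2.ROTATE_180)
cv2.imwrite("pics/w3.png",cv2.resize(im[60:420,80:480],(666,600),interpolation=cv2.INTER_CUBIC))
print(bot.current_time())
E
```

```text
0.505 push 7.47 radial -6.92 lag 0.67 F [-2.533  4.282  9.89 ] t 21.34
0.530 push 7.74 radial -7.14 lag 0.71 F [-2.841  4.102 10.17 ] t 21.81
[-0.727 -0.832  0.051]
False
[ 0.232 -0.409  0.548] 25.4083
27.0
```

View pics/w3.png

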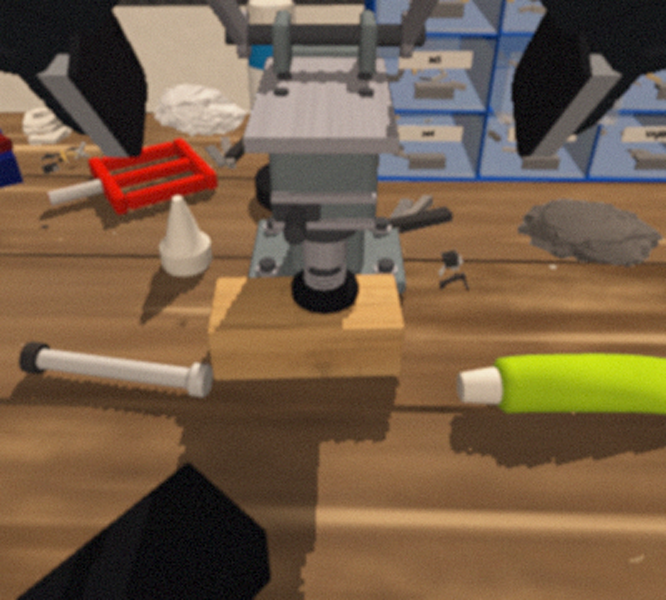

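The catch knob is now on the left at (297,222), the pad sits on the block at (325,290), and the bystanders haven't moved. The force slope flattened in the last steps, which may be slip, so I'll check the lever angle from above.

```bash
python3 - <<'E'
from h import *
from plant import bot, vision
q=np.load("q.npy"); rot=tool(q[2],0,np.pi/2)
g=arc(.5,q[2])[0]+[0,0,15]
bot.move_ptp(g+[-60,0,110],rot); bot.move_linear(g+[0,0,70])
m=vision.camera_model("wrist"); im=vision.snapshot("wrist")
big=cv2.resize(im[120:320,200:370],(680,800)[:2])[:600]; 
for i,th in enumerate((.40,.45,.50,.55)):
    c=arc(th,q[2])[0]+[0,0,15]; u=proj(m,c); print(th,u)
    x,y=((u-[200,120])*4).astype(int); cv2.line(big,(x,y-15+i*12),(x,y-5+i*12),(0,255,0) if i%2 else (0,0,255),2)
cv2.imwrite("pics/w4.png",big); print(bot.current_time())
E
```

```text
0.4 [299.141 231.67 ]
0.45 [290.787 227.881]
0.5 [283.51 224.21]
0.55 [277.25  220.664]
29.2333
```

View pics/w4.png

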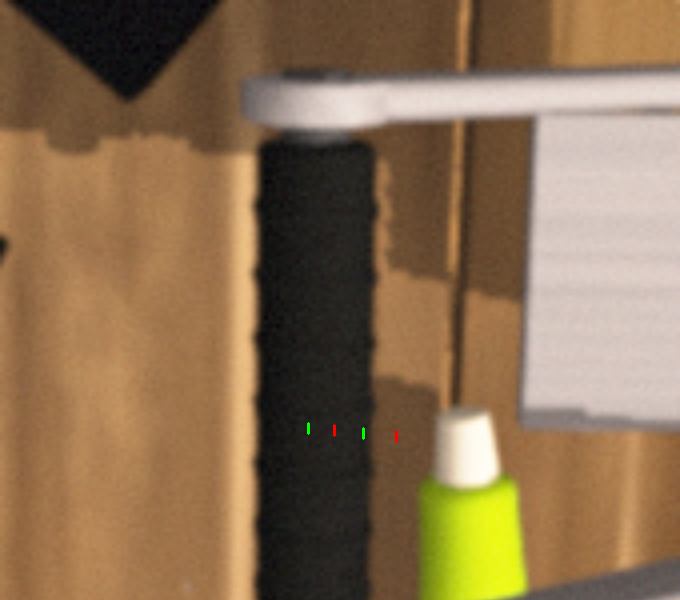

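The grip centre is at crop x≈315, so the lever is at about 0.53 rad and the squeeze is about 7 mm. That's inside the window, so I'll hand in.

```bash
python3 - <<'E'
from plant import bot
p=bot.current_tcp_pos(); bot.move_linear([p[0]-40,p[1],p[2]+60]); bot.wait(.3)
print(bot.current_contact_force(),bot.current_time(),bot.close_job())
E
```

```text
the job is handed in; nothing more can be done
[ 0.62618956  0.59823577 -0.06936148] 30.1667 None
```

I handed the job in at about 30 s: the catch is fully off, the lever is down at about 0.53 rad with the pad spring squeezed an estimated 7 mm, and the block and bystanders looked undisturbed; the hand-in gave no verdict.

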